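# Take up the play in a slide with a tapered feeler blade

## Task

Take the tapered steel feeler blade out of its wooden stand and slide it, tip down, into the gap between the sliding carriage and the end block of the slide fixture. Feed it in past the light drag of the moving carriage until the carriage is hard against its stop and you feel firm resistance, about 12 N of push and never more than about 20 N; then let go and leave the blade standing upright, wedged tight in the gap. Do not disturb the tape roll, the braid reel or the box cutter.

Things in the scene. Friction and masses are not known exactly. Their poses are not given: they have to be found in the camera images.
- blade: Loose steel blade, 112 mm tall with its black handle, 0.09 kg, tip down. Origin: tip end, under the handle's centre line; +z towards the handle. Steel 18 mm wide (x), 72 mm long: flat upright face at y = +5 mm; the other face slopes 1 in 5, from y = +2 mm at the tip (3 mm thick) to y = -12.4 mm at z = 72 mm (17.4 mm thick). Collar 26 x 24 mm at z 72 to 76 mm.
- blade_handle (a point): Centre of the blade's ridged black handle, 94 mm above its tip: 22 mm wide along the blade's x, 14 mm along its y, 36 mm tall (18 mm above and below this point). The place to grip.
- stand: Fixed wooden block 64 x 64 x 76 mm with a pocket in its top; origin at the centre of its underside. The blade stands in the pocket, collar resting on the block's top, tip 4 mm above the bench, axes parallel to the stand's. It draws straight up and out; 75 mm clears it.
- fixture: Slide fixture fixed to the bench: grey base 70 (x) x 150 (y, -87 to 63 mm) x 12 mm. Along +y: grey stop post (72 mm high), bare steel carriage on a rail (88 mm high), gap, bare steel end block (96 mm high). Origin: underside of the base at the y of the carriage's gap face when home on its stop; z up. The bound blade's tip ends 21 to 50 mm above the bench, depending on the block.
- gap_mouth (a point): Fixture point x = 0, y = 0, z = 80 mm: top of the carriage's upright gap face when home (actual face: fixture y = joint carriage). The faces are 44 mm wide (x). The end block's face is bolted somewhere from y = 9 to 14 mm, not measured, and ends at z = 88 mm. Above both faces a lead-in slopes back 6 mm over 8 mm of height.
- carriage (a joint): Carriage position in m: 0 = home on its stop, positive = towards the end block (fixture +y), narrowing the gap. Starts at 1.8 to 3.8 mm. No spring; the rail drags with 4 N and it stays where left. Fed down, the blade's slope pushes it home, felt as a steady drag of about 2 to 6 N; once home, resistance climbs steeply, some 4 N per further mm.
- tape_roll: Bystander: loose roll of black tape, 73 mm across, 19 mm high, flat on the bench. Leave alone.
- solder_wick: Bystander: small blue braid reel, 42 mm across, 12 mm high, flat on the bench. Leave alone.
- box_cutter: Bystander: red box cutter, 96 x 19 x 13 mm, flat on the bench. Leave alone.
Things that resemble listed ones, but are neither listed nor needed, are in the scene too. Leave any green look-alike of the blade alone.

How it is judged (in metres and radians):
At the end, for the whole second after the job is handed in: The carriage is on its stop (within 0.8 mm); the blade stands upright (within 0.1 rad) in the gap, tip 17 to 55 mm above the bench and within 13 mm of the middle of the gap's width, at rest, still wedged: it presses on the carriage with more than 5 N after being let go (value of joint carriage below 0.0008 m and z of blade in the frame of fixture between 0.017 and 0.055 m and x of blade in the frame of fixture between -0.013 and 0.013 m and angle between blade's own z axis and vertical below 0.1 rad and contact force between blade and fixture above 5 N and linear speed of blade below 0.01 m/s); the robot touches nothing.
It fails at once if the blade is forced: it presses on the fixture's carriage with more than 25 N (contact force between blade and fixture above 25 N).
It fails at once if the tape roll is moved more than 20 mm (distance of tape_roll from where it was at the start of the episode above 0.02 m).
It fails at once if the solder wick is moved more than 20 mm (distance of solder_wick from where it was at the start of the episode above 0.02 m).
It fails at once if the box cutter is moved more than 20 mm (distance of box_cutter from where it was at the start of the episode above 0.02 m).
It also fails if it takes over 58 s, if anything falls off the work surface, if the arm or the gripper's body presses on something with over 40 N, if the wrist force passes 120 N, or if a joint passes its speed limit or range.

## Robot

A 6-joint arm with a two-finger parallel gripper is mounted at the origin on a cart in front of the work surface, level with it; the furniture and walls round the work are solid. World frame = base frame: x ahead of the robot, y to its left, z up, the work surface at z = 0. Lengths are in mm, angles in rad, forces in N, time in s.
With the tool pointing down it reaches from about 250 to 800 mm from the base axis. Payload 3.9 kg.
Tool frame: the origin (TCP) lies on the centre line of the jaws, within the pads' length; the fingertips stand 19 mm ahead of it and the grasp point (between the pads) is the TCP (robot.tip_extent is the distance from the TCP to the fingertips, in mm); z points along the fingers, y is the line along which they close (so a half turn about z gives the same grasp; the last joint's range is limited). The gripper opens to 85 mm and grips with 20 to 120 N. Pads are 22 mm wide; open, the fingers measure 114 mm over their backs; the gripper's body (76 mm by 85 mm) begins 54 mm behind the grasp point. The pads swing forward as they close: fully open they stand 13 mm farther back than shut.
Start: joints at [1.184, 0.26, -0.138, 1.173, 0, 1.571], TCP at [198.039, 486.206, 250.304] pointing down, gripper open.
Joint ranges: [-2.78, 2.78], [-0.83, 1.72], [-1.28, 1.37], [-1.9, 2.12], [-1.57, 1.48], [-3.14, 3.14]. Speed limits (rad/s): [2.57, 2.57, 3.14, 3.14, 3.14, 3.14].

## Interface

Orientations are given as [roll, pitch, yaw] about the fixed x, y, z axes, in that order (R = Rz(yaw) Ry(pitch) Rx(roll)).
In Python, from cell import robot gives the robot as it stands. The module is installed in compiled form; this text tells all that it offers. Calls block until the motion is done:
- robot.move_pose(position, orientation): joint-space move of the TCP to a pose.
- robot.line_to(position, rot=None, velocity=150): straight line of the TCP; rot=None keeps the orientation; velocity is the mean speed in mm/s.
- robot.move_joints(angles): joint-space move.
- robot.gripper_to(opening, squeeze=None): opening from 0.0 (shut) to 1.0 (fully open); squeeze is the grip in N (None keeps the last); returns when the fingers have stopped.
- robot.hold(seconds).
- robot.ik(position, orientation): joint angles nearest the present ones, or None.
- robot.get_obs(): the state.
- robot.capture(name): name is "scene" or "top" or "wrist"; returns (picture, depth): 384x512x3 uint8, red, green, blue; 384x512 float32, mm along the optical axis (not along the pixel's ray), 0 where there is no reading.
- robot.camera_model(name): a dict with "fx", "fy", "cx", "cy" (pixels), "camera_from_world" (4x4, takes a point from world to camera coordinates). Camera axes: x right, y down, z forward; pixel columns grow to the right and rows downward; lengths in mm; the calibration is good to about 2 mm. The wrist camera is an equidistant fisheye: a pixel r from the principal point sees the ray r / f radians off the axis. A picture is of the moment at which its call begins: read the wrist's pose just before it. camera_model takes no time and is no camera call; for the wrist camera it gives the pose at the moment of the call.
A pose or a line that the arm cannot do raises robot.PlanningError and nothing moves.
- robot.hand_in(): hands the job in; it is judged then, once.
Trained networks look in the newest picture that a camera, given by its name, has taken for a name from the list of things; names that differ only in an ending like _2 or _b are one class to them, and where a whole thing is asked for, a point or a joint stands for the part that bears it (a point fixed in the world has none). Each returns a list of dicts, best first, with "p" (0 to 1); they miss things now and then, are a little off and sometimes report something else, mostly with a low value. They report only what shows in the picture. A call takes as long as a camera call. They do not tell look-alikes from the thing itself.
- robot.silhouettes(label, camera): "mask" (384x512 bool, what is visible of it) and "bbox" ([centre column, centre row, width, height] in pixels, round what is visible of it).
The state is a dict: "t": time; "qpos": joint angles; "joint_velocities": joint speeds; "joint_torque": joint torques, N m; "tool_pos": TCP position; "orientation": TCP orientation; "wrist_force": force on the tool from outside, world axes, zero at the start; "ft_torque": the same for the moment, N m; "width": opening from 0.0 (shut) to 1.0 (fully open); "grasp_force": force on a finger pad.
Only numpy, scipy, OpenCV 4.12 (cv2) and the standard library are available. Lean on these libraries where they do the work, as an engineer would, in place of code of your own. Each camera call takes 0.05 s, during which the arm holds its last target. There are 200 camera calls.

## Working session

There is one attempt and no reset: what is moved stays moved. The work goes in short steps, each a Python script; the robot and the scene stay as the last script left them, time stands still between calls to the robot, and variables do not carry over. Pictures are saved under pics/ and viewed, at most 10 in all, crops included, and the job is handed in when it is done.

```bash
mkdir -p pics
cat > h.py <<'E'
import numpy as np, cv2
from cell import robot
def save(n,name,crop=None):
    im,d=robot.capture(n); np.save('pics/%s_d.npy'%name,d); cv2.imwrite('pics/%s.png'%name,im[:,:,::-1]); return im,d
def pts(n,d,m=None):
    c=robot.camera_model(n); T=np.linalg.inv(np.array(c['camera_from_world']))
    v,u=np.nonzero((d>0) if m is None else (m&(d>0))); z=d[v,u]
    P=np.c_[(u-c['cx'])/c['fx']*z,(v-c['cy'])/c['fy']*z,z]
    return P@T[:3,:3].T+T[:3,3],u,v
E
python3 - <<'E'
from h import *
for n in ('scene','top'):
    im,d=save(n,n)
    for l in ('blade','stand','fixture','tape_roll','solder_wick','box_cutter'):
        for s in robot.silhouettes(l,n):
            if s['p']<.2: continue
            P,u,v=pts(n,d,s['mask']); print(n,l,round(s['p'],2),np.round(s['bbox']),np.round(np.percentile(P,[2,50,98],axis=0)).tolist())
a,b=cv2.imread('pics/scene.png'),cv2.imread('pics/top.png')
cv2.imwrite('pics/both.png',cv2.resize(np.hstack([a,b]),(800,300)))
print(robot.get_obs())
E
```

```text
scene blade 0.85 [314. 321.  29.  38.] [[403.0, -466.0, 2.0], [423.0, -428.0, 20.0], [452.0, -364.0, 31.0]]
scene blade 0.64 [235. 197.  12.  19.] [[456.0, -83.0, 80.0], [465.0, -74.0, 97.0], [477.0, -66.0, 118.0]]
scene blade 0.36 [196. 172.  42.  41.] [[459.0, 126.0, 6.0], [479.0, 153.0, 45.0], [520.0, 245.0, 91.0]]
scene stand 0.96 [235. 216.  32.  42.] [[435.0, -102.0, 3.0], [454.0, -97.0, 50.0], [498.0, -36.0, 79.0]]
scene fixture 0.68 [197. 173.  45.  42.] [[458.0, 126.0, 5.0], [479.0, 154.0, 44.0], [521.0, 254.0, 91.0]]
scene tape_roll 0.73 [282. 273.  33.  29.] [[419.0, -312.0, 3.0], [449.0, -282.0, 19.0], [484.0, -245.0, 22.0]]
scene solder_wick 0.61 [283. 207.  17.  10.] [[597.0, -79.0, 2.0], [616.0, -62.0, 12.0], [648.0, -29.0, 15.0]]
scene solder_wick 0.23 [198. 173.  44.  41.] [[459.0, 126.0, 6.0], [480.0, 152.0, 45.0], [521.0, 246.0, 91.0]]
scene box_cutter 0.57 [232. 161.  15.  13.] [[630.0, 205.0, 2.0], [639.0, 242.0, 12.0], [662.0, 286.0, 16.0]]
top blade 0.67 [385. 229.  49.  17.] [[408.0, -464.0, 3.0], [430.0, -419.0, 19.0], [453.0, -366.0, 33.0]]
top blade 0.6 [25
[... 743 characters left out ...]
 'qpos': array([ 1.18401253e+00,  2.60003048e-01, -1.38040351e-01,  1.17269670e+00,
       -1.77293064e-05,  1.57079268e+00]), 'joint_velocities': array([-3.13755369e-04, -1.26193070e-03,  5.16501791e-05, -7.37498355e-04,
       -5.83432469e-04, -6.45406229e-04]), 'joint_torque': array([ 4.50789585e-04, -4.05476511e+01,  2.54184759e+01,  7.14482539e-04,
       -9.99575582e-05,  6.32653695e-06]), 'tool_pos': array([198.04980991, 486.23600658, 250.32533035]), 'orientation': array([3.14153642e+00, 1.77295113e-05, 2.75481250e+00]), 'wrist_force': array([0.26968876, 0.5556161 , 0.16325439]), 'ft_torque': array([0.00119421, 0.02033619, 0.02259281]), 'grasp_force': 0.0, 'width': 0.9969672903090824}
```

View pics/top.png

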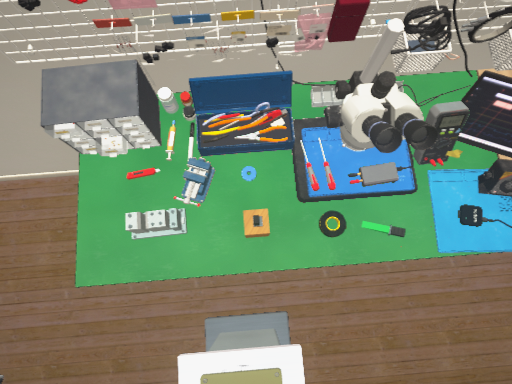

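View pics/scene.png

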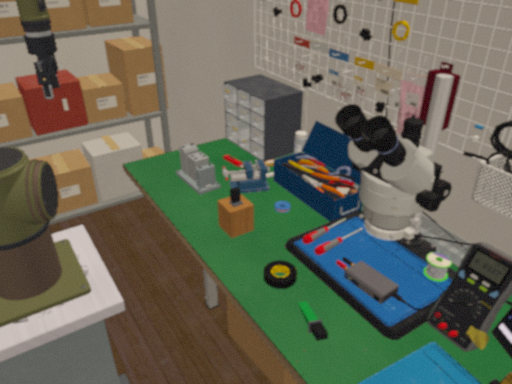

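```bash
cat >> h.py <<'E'
def fpts(d,c,m):
    T=np.linalg.inv(np.array(c['camera_from_world'])); v,u=np.nonzero(m&(d>0)); z=d[v,u]
    a,b=(u-c['cx'])/c['fx'],(v-c['cy'])/c['fy']; r=np.hypot(a,b)+1e-9; k=np.tan(np.minimum(r,1.4))/r*z
    return np.c_[a*k,b*k,z]@T[:3,:3].T+T[:3,3],u,v
E
python3 - <<'E'
from h import *
from math import pi
for nm,p in (('wf',[450,190,300]),('ws',[430,-70,300])):
    robot.move_pose(p,[pi,0,pi/2]); robot.hold(.3)
    c=robot.camera_model('wrist'); im,d=save('wrist',nm); np.save('pics/%s_c.npy'%nm,c,allow_pickle=True)
    print(np.round(np.linalg.inv(np.array(c['camera_from_world'])),2).tolist(),c['fx'],c['cx'],c['cy'])
    P,u,v=fpts(d,c,np.ones_like(d,bool)); 
    # ortho height map 0.5 mm... 1mm/pixel
    c0=np.array(p[:2]); 
    H=np.zeros((300,300),np.float32);C=np.zeros((300,300,3),np.uint8)
    i=np.round(c0[0]+150-P[:,0]).astype(int); j=np.round(c0[1]+150-P[:,1]).astype(int)
    k=(i>=0)&(i<300)&(j>=0)&(j<300)&(P[:,2]>-10)&(P[:,2]<150); 
    o=np.argsort(P[k,2]); H[i[k][o],j[k][o]]=P[k,2][o]; C[i[k][o],j[k][o]]=im[v[k][o],u[k][o]]
    np.save('pics/%s_H.npy'%nm,H)
    Hc=cv2.applyColorMap((H*2).clip(0,255).astype(np.uint8),cv2.COLORMAP_JET)
    cv2.imwrite('pics/%s_o.png'%nm,cv2.resize(np.hstack([C[:,:,::-1],Hc]),(800,400)))
a=cv2.imread('pics/wf.png');b=cv2.imread('pics/ws.png')
cv2.imwrite('pics/w2.png',cv2.resize(np.hstack([a,b]),(800,300)))
print(robot.get_obs()['t'],robot.get_obs()['wrist_force'])
E
```

```text
[[1.0, 0.0, -0.0, 450.54], [0.0, -0.96, -0.28, 262.8], [-0.0, 0.28, -0.96, 424.0], [0.0, 0.0, 0.0, 1.0]] 297.3186396354542 257.7891892029488 194.2536163298913
[[1.0, 0.0, -0.0, 431.05], [0.0, -0.96, -0.28, 2.97], [-0.0, 0.28, -0.96, 424.06], [0.0, 0.0, 0.0, 1.0]] 297.3186396354542 257.7891892029488 194.2536163298913
3.875 [-0.27286994 -0.04880213 -0.10608457]
```

View pics/w2.png

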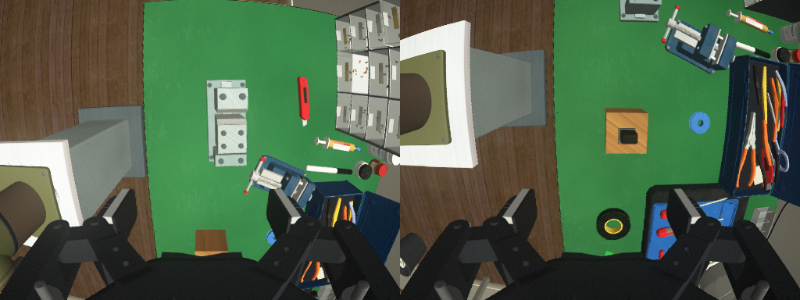

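View pics/wf_o.png

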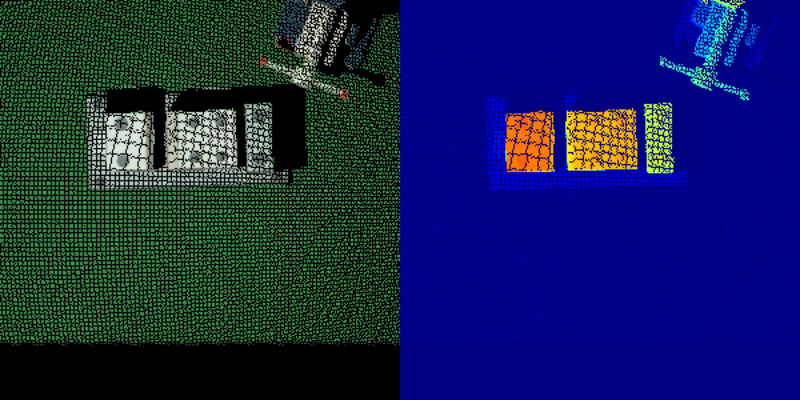

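Run:
```python
from h import *
from math import pi
def rect(P,lo,hi,box,dy=None):
    k=(P[:,2]>lo)&(P[:,2]<hi)&(P[:,0]>box[0])&(P[:,0]<box[1])&(P[:,1]>box[2])&(P[:,1]<box[3])
    r=cv2.minAreaRect(P[k,:2].astype(np.float32)); print(lo,hi,k.sum(),np.round(r[0],1),np.round(r[1],1),round(r[2],2),'z',np.median(P[k,2]).round(1), np.round(np.percentile(P[k,:2],[.5,99.5],axis=0),1).tolist())
def ld(nm):
    d=np.load('pics/%s_d.npy'%nm); c=np.load('pics/%s_c.npy'%nm,allow_pickle=True).item(); return fpts(d,c,np.ones_like(d,bool))[0]
P=ld('wf'); b=(430,560,90,290)
for lo,hi in ((93,99),(85,91),(69,75),(10,14)): rect(P,lo,hi,b)
P=ld('ws'); b=(420,520,-120,-20)
for lo,hi in ((74,78),(78.2,82),(105,125)): rect(P,lo,hi,b)
robot.move_pose([467,-115,170],[pi,0,pi/2]); robot.hold(.3)
c=robot.camera_model('wrist'); im,d=save('wrist','wb'); np.save('pics/wb_c.npy',c,allow_pickle=True)
P=ld('wb')
for lo,hi in ((74,78),(78.2,82),(105,125)): rect(P,lo,hi,b)
cv2.imwrite('pics/wb_c.png',cv2.resize(im[60:300,130:380,::-1],(625,600),interpolation=cv2.INTER_CUBIC))
```

```text
93 99 1049 [494.7 217.6] [44.2 87.2] 0.46 z 96.4 [[472.4, 227.5], [516.1, 261.1]]
85 91 1515 [495.  211.9] [44.3 98.5] 1.72 z 88.4 [[471.9, 163.0], [518.1, 252.1]]
69 75 634 [493.9 198.1] [ 52.  126.2] 3.34 z 72.4 [[471.7, 135.6], [522.9, 255.6]]
10 14 1237 [495. 200.] [ 70.2 149.4] 1.57 z 12.4 [[458.8, 125.6], [529.0, 275.1]]
74 78 2251 [469.6 -68.4] [65.  64.9] 89.97 z 76.5 [[437.2, -100.5], [501.3, -36.6]]
78.2 82 111 [470.2 -67.8] [63.6 57.1] 2.32 z 80.1 [[441.0, -96.5], [499.2, -38.4]]
105 125 310 [469.3 -68.4] [22.4 15.2] 0.11 z 116.1 [[458.2, -75.7], [480.4, -61.0]]
74 78 6016 [469.6 -68.4] [64.7 64. ] 0.04 z 76.5 [[437.9, -100.0], [501.3, -36.7]]
78.2 82 248 [463.9 -68.4] [61.  51.9] 88.13 z 80.2 [[440.2, -97.4], [486.6, -38.4]]
105 125 889 [469.3 -68.2] [14.7 22.2] 89.76 z 116.2 [[458.4, -75.4], [480.0, -60.9]]
```

View pics/wb_c.png

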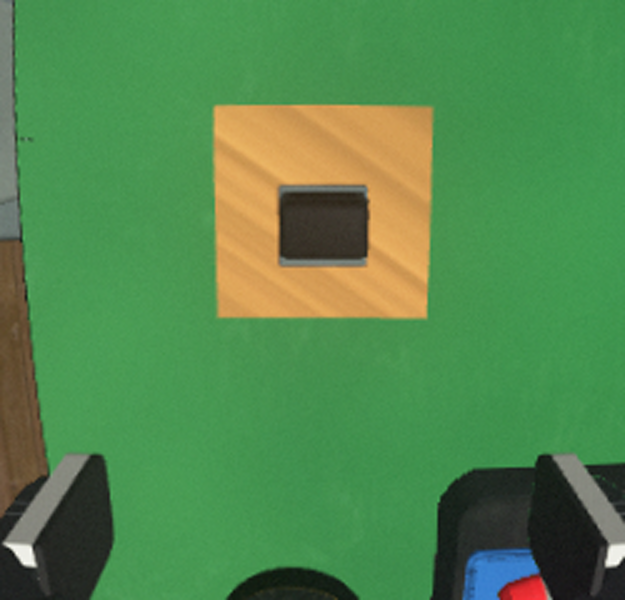

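Run:
```python
from h import *
from math import pi
o=[pi,0,pi/2]
robot.move_pose([469.3,-68.3,190],o); robot.line_to([469.3,-68.3,108]); robot.gripper_to(0,60)
s=robot.get_obs(); print(s['width'],s['grasp_force'],s['wrist_force'],s['tool_pos'])
robot.line_to([469.3,-68.3,195],velocity=60); robot.line_to([469.3,-68.3,260]); robot.hold(.3)
s=robot.get_obs(); print(s['t'],s['width'],s['grasp_force'],s['wrist_force'],s['tool_pos'],s['qpos'])
c=robot.camera_model('wrist'); im,d=save('wrist','wl')
P,u,v=fpts(d,c,np.ones_like(d,bool))
k=(abs(P[:,0]-469)<7)&(abs(P[:,1]+68)<30)&(P[:,2]>140)&(P[:,2]<260)
for z in range(140,260,6):
    q=P[k&(abs(P[:,2]-z)<3)]; print(z,len(q),np.round(q[:,1].min() if len(q) else 0,1),np.round(np.median(q[:,1]),1) if len(q) else '')
im2,d2=save('scene','sl'); C=robot.camera_model('scene'); T=np.array(C['camera_from_world']); print('campos',np.round(np.linalg.inv(T)[:3,3]))
q=T@[469,-68,210,1]; a,b=int(C['fx']*q[0]/q[2]+C['cx']),int(C['fy']*q[1]/q[2]+C['cy'])
A=cv2.resize(im2[b-40:b+40,a-40:a+40,::-1],(400,400),interpolation=cv2.INTER_CUBIC)
cv2.imwrite('pics/l.png',np.hstack([A,cv2.resize(im[184:384,158:358,::-1],(400,400))]))
```

```text
0.24052125605964111 58.63655090332031 [-1.67038244 -0.71077965  5.03701311] [469.60470987 -68.31539454 108.50259953]
8.95 0.2442595833481315 58.64779472351074 [-0.503108   -0.15423638 -2.24210238] [468.76132758 -68.24379315 259.11262911] [-1.44565714e-01  1.69736081e-01 -2.33919158e-01  1.16893824e+00
 -2.97114383e-06  1.42627051e+00]
140 0 0 
146 0 0 
152 2 -64.0 -64.0
158 38 -64.0 -63.6
164 44 -64.1 -63.6
170 43 -64.0 -63.5
176 49 -64.1 -63.6
182 51 -64.0 -63.6
188 56 -64.0 -63.6
194 65 -64.1 -63.5
200 64 -64.1 -63.5
206 74 -64.1 -63.7
212 83 -64.1 -63.5
218 63 -64.0 -63.5
224 0 0 
230 151 -62.7 -60.7
236 80 -62.0 -61.3
242 139 -61.7 -61.1
248 149 -61.9 -61.2
254 167 -62.2 -61.4
campos [  21. -854.  650.]
```

View pics/l.png

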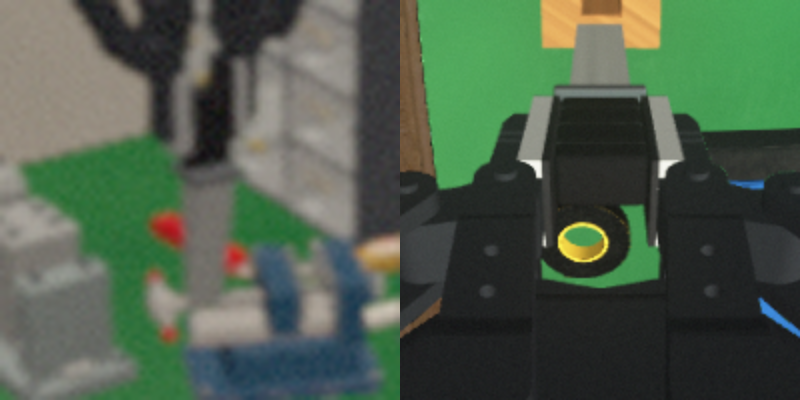

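Run:
```python
from h import *
d=np.load('pics/wf_d.npy'); c=np.load('pics/wf_c.npy',allow_pickle=True).item(); P=fpts(d,c,np.ones_like(d,bool))[0]
P=P[(P[:,0]>455)&(P[:,0]<535)&(P[:,1]>120)&(P[:,1]<280)]
def r(n,k):
    q=P[k]; R=cv2.minAreaRect(q[:,:2].astype(np.float32)); print(n,len(q),np.round(R[0],1),np.round(R[1],1),round(R[2],2),np.round([q[:,:2].min(0),q[:,:2].max(0)],1).tolist())
y,z=P[:,1],P[:,2]
r('end',(z>95)&(z<98)&(y>220)); r('car',(z>87)&(z<89.8)&(y<222)); r('post',(z>71)&(z<73.5)&(y<160)); r('base',(z>11)&(z<13.5))
# y edges per x bin
for x in range(476,516,5):
    k=abs(P[:,0]-x)<2.5; e=P[k&(z>95)]; ca=P[k&(z>87)&(z<89.8)&(y<222)]
    print(x,'end y',e[:,1].min().round(1),e[:,1].max().round(1),'car',ca[:,1].min().round(1),ca[:,1].max().round(1))
k=(y>208)&(y<235)&(abs(P[:,0]-495)<12)
print('gap',P[k&(z<94)][:, 1:].round(1)[::4].tolist()[:40])
```

```text
end 918 [494.2 245. ] [43.7 32.4] 0.96 [[472.3, 228.7], [516.3, 261.2]]
car 1255 [495.4 187.1] [44.4 48.9] 2.63 [[473.5, 162.6], [518.6, 211.8]]
post 474 [497.4 146. ] [51.1 20.1] 1.59 [[471.7, 135.6], [523.1, 156.7]]
base 1060 [494.9 200.3] [ 69.8 149. ] 1.77 [[458.7, 125.0], [529.6, 275.4]]
476 end y 201.2 259.7 car 163.3 209.3
481 end y 200.3 259.8 car 163.0 209.5
486 end y 187.8 259.9 car 162.6 210.5
491 end y 180.2 261.2 car 162.7 210.7
496 end y 178.5 260.2 car 162.7 210.6
501 end y 179.0 260.3 car 164.3 211.8
506 end y 182.1 260.4 car 164.0 210.7
511 end y 179.1 260.6 car 163.8 210.8
gap [[229.9, 93.3], [228.7, 93.3], [228.8, 93.1], [227.1, 90.9], [227.4, 93.2], [227.3, 91.9], [227.5, 92.5], [227.5, 92.2], [225.9, 90.4], [226.0, 91.2], [226.1, 91.1], [226.2, 91.6], [226.1, 90.0], [215.8, 12.8], [216.3, 16.5], [216.5, 17.9], [224.6, 88.7], [224.6, 87.8], [224.9, 89.4], [215.1, 18.8], [215.1, 18.2], [215.3, 19.9], [215.7, 22.1], [214.9, 28.9], [215.2, 30.7], [215.4, 31.7], [215.7, 34.0], [214.7, 38.4], [215.0, 40.2], [215.1, 40.3], [215.5, 43.0], [215.6, 43.5], [214.9, 49.7], [214.9, 49.7], [215.3, 52.2], [215.5, 53.2], [215.8, 54.5], [214.8, 58.9], [215.0, 59.7], [215.3, 61.3]]
```

```bash
cat >> h.py <<'E'
from math import pi
YW=0.030; O=[pi,0,pi/2+YW]; ax=np.array([-np.sin(YW),np.cos(YW),0])
def F(n=4):
    f=[]
    for _ in range(n): robot.hold(.02); f.append(robot.get_obs()['wrist_force'])
    return np.mean(f,0)
E
python3 - <<'E'
from h import *
P0=np.array([494.2,217.5,260.]); robot.move_pose(P0,O); robot.line_to([*P0[:2],215]); robot.hold(.4)
t=F(8); s=robot.get_obs(); e=s['tool_pos']-[*P0[:2],215]; print('tare',t,'err',e,s['t'],s['orientation'])
p=np.array([*P0[:2],215.])-[e[0],e[1],0]
for z in list(range(210,178,-3)):
    p[2]=z; robot.line_to(p,velocity=60); f=F(2)-t
    if np.abs(f).max()>3: print('contact',z,f); break
print('down',f,robot.get_obs()['tool_pos'])
for i in range(14):
    p=p+.3*ax; robot.line_to(p,velocity=20); f=F(3)-t; 
    print(i,f.round(2),robot.get_obs()['tool_pos'].round(2))
    if abs(f@ax)>2: break
np.savez('st.npz',p=p,t=t); print(robot.get_obs()['t'])
E
```

```text
tare [ 0.04014833  0.12794706 -0.86025663] err [0.07767895 0.10254109 0.18298726] 11.1417 [ 3.14127236e+00 -1.00675347e-04  1.60094554e+00]
down [ 0.53200518 -0.10168502  0.01083207] [493.98591106 217.33101893 179.82327418]
0 [-0.    0.18 -0.32] [494.14 217.72 180.05]
1 [ 0.38 -0.27  0.32] [494.12 218.04 180.02]
2 [ 0.06 -0.2   0.29] [494.1  218.31 180.  ]
3 [ 0.15 -0.02 -0.42] [494.09 218.61 179.99]
4 [-0.27  0.34 -0.16] [494.09 218.91 180.04]
5 [-0.52 -0.64  0.02] [494.05 219.2  179.99]
6 [-0.6  -0.   -0.42] [494.05 219.49 179.98]
7 [-0.18 -0.19 -0.04] [494.05 219.81 180.04]
8 [-0.13 -0.22 -0.08] [494.03 220.05 180.  ]
9 [ 0.07 -1.    0.23] [494.03 220.24 180.  ]
10 [ 0.01 -2.09  0.52] [494.02 220.43 180.02]
17.5583
```

Run:
```python
from h import *
S=np.load('st.npz'); p,t=S['p']-.25*ax,S['t']; robot.line_to(p,velocity=20)
fz=0
for i in range(70):
    p[2]-=1.5 if fz<1.5 and p[2]>150 else (1 if fz<7 else .5)
    robot.line_to(p,velocity=30); f=F(3)-t; fz=f[2]; fy=f@ax; s=robot.get_obs()
    print(i,p[2].round(1),s['tool_pos'].round(2),f.round(1),'fy',fy.round(1))
    if fz>11.5 or abs(fy)>7 or s['t']>46: break
    d=np.clip(.12*(fy+.5),-.25,.25) if abs(fy+.5)>.8 else 0
    p=p+d*ax
    # x drift ignored
np.savez('st.npz',p=p,t=t); print(s['t'],s['orientation'],s['width'])
```

```text
0 178.5 [494.1  220.39 178.31] [ 0.3 -1.5 -0.8] fy -1.5
1 177.0 [493.99 220.33 176.82] [ 0.4 -1.6 -1.3] fy -1.6
2 175.5 [493.95 220.23 175.38] [ 0.2 -1.6 -0.7] fy -1.6
3 174.0 [493.99 220.16 173.93] [-0.5 -0.9 -0.5] fy -0.9
4 172.5 [493.98 220.12 172.41] [-0.1 -1.  -0.2] fy -1.0
5 171.0 [493.98 220.08 170.92] [ 0.3 -0.5 -0.5] fy -0.5
6 169.5 [493.97 220.07 169.4 ] [ 0.2 -0.7 -0.2] fy -0.7
7 168.0 [493.98 220.07 167.91] [-0.2 -0.8 -0.6] fy -0.8
8 166.5 [493.98 220.06 166.41] [ 0.4 -0.6 -0.4] fy -0.6
9 165.0 [494.   220.05 164.93] [ 0.1 -0.  -0.2] fy -0.0
10 163.5 [493.98 220.04 163.41] [ 0.1 -0.4 -0. ] fy -0.4
11 162.0 [493.96 220.04 161.91] [ 0.7 -0.7 -0.1] fy -0.7
12 160.5 [493.98 220.06 160.38] [-0.4 -0.7  0.2] fy -0.7
13 159.0 [493.98 220.05 158.9 ] [-0.4 -0.5 -0.4] fy -0.5
14 157.5 [494.   220.01 157.42] [ 0.6 -0.7 -0.2] fy -0.8
15 156.0 [493.96 220.06 155.91] [ 0.4 -0.9 -0.3] fy -0.9
16 154.5 [493.99 220.04 154.41] [ 0.  -0.5 -0.5] fy -0.5
17 153.0 [493.95 220.02 152.92] [-0.2 -1.3 -0.1] fy -1.3
18 151.5 [493.99 220.05 151.42] [-0.2 -0.  -0.5] fy -0.0
19 150.0 [493.99 220.06 149
[... 478 characters left out ...]
fy -0.4
28 141.0 [494.05 219.96 140.95] [1.1 0.8 4.5] fy 0.7
29 140.0 [493.92 219.95 139.86] [1.  1.  4.3] fy 0.9
30 139.0 [493.84 220.   138.85] [0.6 0.6 4.5] fy 0.6
31 138.0 [493.84 220.07 137.9 ] [ 0.5 -0.8  4.8] fy -0.8
32 137.0 [493.88 220.07 136.92] [ 0.1 -0.7  4.6] fy -0.7
33 136.0 [493.93 220.11 135.95] [ 0.  -1.4  4.9] fy -1.4
34 135.0 [493.97 220.06 134.96] [-0.6 -1.4  5.2] fy -1.4
35 134.0 [494.04 220.04 133.98] [ 0.5 -1.4  5.2] fy -1.4
36 133.0 [494.11 220.06 133.33] [-0.9 -0.8  7.2] fy -0.8
37 132.5 [494.13 220.11 133.21] [-1.4 -1.1  9.6] fy -1.0
38 132.0 [494.18 220.11 133.07] [-1.3 -1.5 11.8] fy -1.5
29.5083 [ 3.14075375e+00 -5.51313191e-04  1.60091024e+00] 0.24402811176071781
```

Run:
```python
from h import *
S=np.load('st.npz'); p,t=S['p'],S['t']
for i in range(6):
    robot.hold(.2); f=F(6)-t; print(f.round(2),robot.get_obs()['tool_pos'].round(2))
    if f[2]>13: break
    p[2]-=.25; robot.line_to(p,velocity=10)
robot.gripper_to(1.0); robot.hold(.2); print((F()-t).round(2),robot.get_obs()['width'])
robot.line_to([p[0],p[1],180],velocity=60); robot.line_to([p[0],p[1],260])
robot.move_pose([470,150,270],O); robot.hold(.3)
c=robot.camera_model('wrist'); im,d=save('wrist','end'); P=fpts(d,c,np.ones_like(d,bool))[0]
k=(P[:,2]>98)&(P[:,2]<170)&(abs(P[:,0]-494)<40)&(abs(P[:,1]-220)<45); q=P[k]
print(robot.get_obs()['t'],k.sum(),q.min(0).round(1),q.max(0).round(1))
for z in range(104,150,6):
    e=q[abs(q[:,2]-z)<3]; print(z,len(e),np.round([e.min(0)[:2],e.max(0)[:2]],1).tolist() if len(e) else '')
cv2.imwrite('pics/end_v.png',cv2.resize(im[:,:,::-1],(600,450)))
```

```text
[-1.42 -1.59 11.93] [494.15 220.07 133.03]
[-1.96 -1.47 13.22] [494.18 220.11 133.01]
[-0.02  0.24  0.62] 0.9965209582479124
33.65 859 [474.1 204.7  98. ] [512.2 260.2 142.8]
104 239 [[482.1, 204.7], [507.3, 228.3]]
110 6 [[483.7, 205.6], [506.8, 226.2]]
116 12 [[483.7, 213.0], [484.0, 223.3]]
122 8 [[484.0, 213.3], [484.4, 226.0]]
128 7 [[484.0, 215.2], [484.3, 220.6]]
134 17 [[484.2, 212.9], [496.2, 226.0]]
140 398 [[484.0, 213.6], [505.8, 227.0]]
146 0
```

View pics/end_v.png

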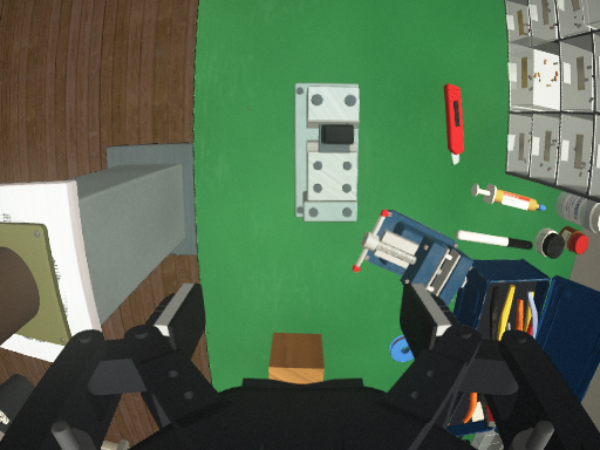

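The blade stands upright in the gap with its handle at about (337, 134). Its top is at z = 141 mm, so the tip is about 29 mm above the bench, and the carriage sits against the stop post. The arm is clear.

```bash
python3 -c "
from h import *
print(robot.hand_in())"
```

```text
the job is handed in; nothing more can be done
None
```

The job is handed in: I fed the blade in to about 13 N of push, let go, and left it standing upright in the gap with the carriage against its stop and the arm clear; the hand-in returned no verdict, and I could not measure the wedging force after release.

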